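# Tighten the sunken plug of a bench pressure reactor with a T-handle hex key

### The arm

A 6-joint arm with a two-finger parallel gripper is mounted at the origin on the work surface. World frame = base frame: x ahead of the robot, y to its left, z up, the work surface at z = 0. Lengths are in m, angles in degrees, forces in N, time in s.
With the tool pointing down it reaches from about 0.4 to 0.825 m from the base axis. Payload 7 kg.
Tool frame: the origin (TCP) lies between the finger pads; the fingertips stand 22 mm ahead of it and the grasp point (between the pads) lies 3 mm ahead of it; z points along the fingers, y is the direction in which the jaws open and shut (so a half turn about z gives the same grasp; the last joint's range is limited). The gripper opens to 88 mm and grips with 3 to 60 N. Pads are 19 mm wide; open, the fingers measure 130 mm over their backs; the gripper's body (78 mm by 193 mm) begins 47 mm behind the grasp point.
Start: joints at [80.163, 20.546, 0.682, 0, -70.136, -16.507], TCP at [0.3, 0.605, 0.249] pointing down, gripper open.
Joint ranges: [-176.03, 176.03], [-82.01, 121.73], [-58.28, 71.71], [-173.87, 95.51], [-174.79, -0.11], [-173.66, 173.66]. Speed limits (degrees/s): [136.94, 136.94, 172.46, 180, 180, 180].

### API

Orientations are given as [roll, pitch, yaw] about the fixed x, y, z axes, in that order (R = Rz(yaw) Ry(pitch) Rx(roll)).
In Python, from plant import telemetry, cams, r gives the robot as it stands.
- The arm moves only by the tool carry_out, never from a script. Its argument "commands" is one flat list of numbers, 5 for each row, row after row: the shift along the world's x, y, z as a fraction of full scale, then the turn about the world's z as a fraction of full scale, then the gripper's target within -1 to 1 (shut at 1, half-way at 0, fully open at -1). In form: [x, y, z, turn, claw, x, y, z, turn, claw, ...]. A call has 1 to 8 rows; each row shifts and turns the commanded pose from where the row before left it; what a row does not reach is not made up. Full scale, the value 1, is 0.04 m for a shift and 4 degrees for a turn. A row lasts 1/10 s, in which the tool goes at most 50 mm and 8.59 degrees, less where a joint would pass 70% of its speed; a pose out of reach is approached as far as the arm can. A call with a number of a shift or a turn outside -1 to 1 is refused whole. A call with a gripper value outside its range is refused whole. The fingers move at their own pace and stop on an object; "grip_force" is the grip in N (left out, the last holds). Time passes only in rows, so rows that do not move let the fingers close. It gives the time, the measured TCP pose, the force and the opening at its end, in the units of the state.
- telemetry.get_state(): the state, without advancing time (a new reading comes with each control period).
- cams.capture(name): name is "scene" or "top" or "wrist"; returns a dict with "frame" (384x512x3 uint8, red, green, blue), "camera_matrix" (3x3 intrinsics, pixels), "k1" (the pictures are not rectified: a ray, as slopes to the right and down, at radius r is drawn at 1 + k1 r^2 times it, then the intrinsics apply), "camera_from_world" (4x4, takes a point from world to camera coordinates); the wrist camera has in their place "mount" (4x4, takes a point from camera to tool coordinates, whose origin is the TCP and whose axes are the flange's). Camera axes: x right, y down, z forward; pixel columns grow to the right and rows downward; lengths in m; the calibration is good to about 2 mm. A picture is of the moment at which its call begins: read the wrist's pose just before it. There is no depth.
- r.close_job(): hands the job in, once; it reports no verdict.
The state is a dict: "time_s": time; "joints": joint angles; "qd": joint speeds; "joint_torque": joint torques, N m; "tcp_pos": TCP position; "eef_rot": TCP orientation; "contact_force": force on the tool from outside, world axes, zero at the start; "moment": the same for the moment, N m; "gripper_width": finger opening in m.
Only numpy, scipy, OpenCV 4.12 (cv2) and the standard library are available. Lean on these libraries where they do the work, as an engineer would, in place of code of your own. Each camera call takes 0.05 s, during which the arm holds its last target. There are 200 camera calls.

### The job

Take the T-handle hex key out of its stand, lower it into the well of the steel reactor and, pressing only lightly, turn it by feel until it drops fully into the hidden hex socket of the plug. Then, with the key fully home, turn the plug clockwise (seen from above) until it comes up against its stop, and let go, leaving the key standing in the plug. Do not disturb the glassware and the bottle.

Things in the scene. Friction and masses are not known exactly. Their poses are not given: they have to be found in the camera images.
- key: T-handle hex key, 136 mm long, about 0.4 kg, upright in its stand. Origin: centre of the flat foot; z up the shaft. Lower 62 mm: steel hexagon 30 mm across flats, 34.6 across corners, unchamfered, two corners along the key's x and -x; above it a 18 mm round shaft. On top a red crossbar along the key's x, 110 mm long, 16 wide, from 114 to 136 mm above the foot.
- key_handle (a point): centre of the key's red crossbar, 125 mm above the foot, on the shaft's axis: the place to grip, across the 16 mm width.
- stand: grey key stand, a fixed block 80 x 80 x 50 mm, origin at the centre of its underside. In its top a square hole 42 mm wide (loose round the key), its floor 8 mm above the table; the key's foot stands on that floor.
- reactor: fixed steel reactor, 102 mm high: round grey foot 144 mm wide, bolted flange 116 mm wide (bolt heads to 65 mm height), brass side valve with blue knob 96 mm out along its x at 50 mm height, central upright collar 53 mm wide (65 at the mouth) round the well. Origin: centre of the underside, z up the well's axis. Its yaw does not tell how the plug's flats lie.
- well_mouth (a point): centre of the well's flared mouth on the collar's top, 102 mm above the table: 50 mm wide, narrowing within 9 mm to a smooth 36 mm bore. 30 mm down (72 mm above the table) is the top face of a brass plug with a hex socket, 31 mm across flats, 14 mm deep, at an unknown angle, new every time. Press lightly (5 to 10 N; over 40 N is forcing it) and turn: it drops in within about 4 degrees of a fit (one every 60).
- socket_floor (a point): centre of the socket's floor, on the well's axis, 58 mm above the table; the foot of the key rests here when it is fully home (the crossbar's centre is then 183 mm above the table).
- plug (a joint): how far the plug has been screwed in, rad: 0 is loosest, grows as the plug is turned clockwise seen from above, ends at a firm stop at 1.2 (tight). It starts between 0 and 0.25 and stays where it is left; stiff friction, about 0.2 N m. It does not tell how the flats lie.
- flask: closed conical glass flask with yellow contents and a black stopper, 86 mm wide, 142 mm high, origin under its centre; leave alone.
- reagent: amber bottle with red cap, 60 mm wide, 130 mm high, origin under its centre; leave alone.
- beaker: empty glass beaker, 72 mm wide, 90 mm high, origin under its centre; leave alone.
Mind the look-alikes: they are no part of the job. Of the things shaped like the key, the bare steel one is meant.

How it is judged (in metres and radians):
On the way, in this order (a step that is already met when the one before it is completed fails the run):
1. the key has dropped fully into the plug's socket (z of key in the frame of reactor below 0.064 m and horizontal distance between key and socket_floor below 0.004 m and angle between key's own z axis and vertical below 0.08 rad and value of joint plug below 1 rad), for 0.1 s.
2. the plug is turned clockwise to its stop with the key fully home (z of key in the frame of reactor below 0.064 m and horizontal distance between key and socket_floor below 0.004 m and angle between key's own z axis and vertical below 0.08 rad and value of joint plug above 1.1 rad), for 0.2 s.
At the end, for the whole second after the job is handed in: The plug is turned to at least 1.1 rad (stop at 1.2) and the key stands released and at rest in the socket: its foot at most 6 mm above the socket floor, within 4 mm of the axis, tilted less than 0.08 rad (all of step 2 and linear speed of key below 0.02 m/s and angular speed of key below 0.1 rad/s); the robot touches nothing.
It fails at once if the flask is moved more than 30 mm or tipped (distance of flask from where it was at the start of the episode above 0.03 m or angle between flask's own z axis and vertical above 0.3 rad).
It fails at once if the reagent is moved more than 30 mm or tipped (distance of reagent from where it was at the start of the episode above 0.03 m or angle between reagent's own z axis and vertical above 0.3 rad).
It fails at once if the beaker is moved more than 30 mm or tipped (distance of beaker from where it was at the start of the episode above 0.03 m or angle between beaker's own z axis and vertical above 0.3 rad).
It fails at once if the key is forced: pressed on the reactor or its plug so hard that the contact forces on it add up to over 90 N before it has dropped in (contact force between key and reactor above 90 N and z of key in the frame of reactor above 0.064 m).
It also fails if it takes over 72 s, if anything falls off the work surface, if the arm or the gripper's body presses on something with over 40 N, if the wrist force passes 120 N, or if a joint passes its speed limit or range.

## Working session

There is one attempt and no reset: what is moved stays moved. The work goes in short steps, Python scripts to look and compute and a tool call to move; the robot and the scene stay as the last step left them, time stands still between calls to the robot, and variables do not carry over. Pictures are saved under pics/ and viewed, about 8 in all and at most 12, crops included, and the job is handed in when it is done.

Besides the shell and the picture viewer there is one more tool, called after "Emit:" as name(argument=value, ...) on one line, values as JSON. carry_out: Moves the arm, as the interface text tells. Shift numbers are shares of 0.04 m and turn numbers shares of 4 degrees, none past 1 either way. Its arguments: {"type":"object","properties":{"commands":{"type":"array"},"grip_force":{"type":"number"}},"required":["commands"]}

```bash
mkdir -p pics; ls; cat > h.py <<'E'
import numpy as np, cv2
from plant import telemetry, cams, r
from scipy.spatial.transform import Rotation as R
def save(n,f): cv2.imwrite('pics/'+n,f[:,:,::-1])
def snap(name,n):
    s=telemetry.get_state(); c=cams.capture(name); c['state']=s
    save(n,c['frame']); 
    import pickle; pickle.dump(c,open('pics/'+n+'.pkl','wb')); return c
def load(n):
    import pickle; return pickle.load(open('pics/'+n+'.pkl','rb'))
def cw(c):
    if 'camera_from_world' in c: return np.linalg.inv(np.array(c['camera_from_world']))
    s=c['state'];T=np.eye(4);T[:3,:3]=R.from_euler('xyz',s['eef_rot'],degrees=True).as_matrix();T[:3,3]=s['tcp_pos']
    return T@np.array(c['mount'])
def pt(c,u,v,z):
    K=np.array(c['camera_matrix']); d=np.array([(u-K[0,2])/K[0,0],(v-K[1,2])/K[1,1]]); x=d.copy()
    for _ in range(20): x=d/(1+c['k1']*(x@x))
    T=cw(c); w=T[:3,:3]@np.array([x[0],x[1],1]); o=T[:3,3]
    return o+w*(z-o[2])/w[2]
def px(c,p):
    T=np.linalg.inv(cw(c)); q=T[:3,:3]@np.array(p)+T[:3,3]; x=q[:2]/q[2]; x=x*(1+c['k1']*(x@x))
    K=np.array(c['camera_matrix']); return x*[K[0,0],K[1,1]]+[K[0,2],K[1,2]]
E
python3 - <<'E'
from h import *
a=snap('scene','s0.png');b=snap('top','t0.png')
f=np.hstack([a['frame'],b['frame']]); 
print(telemetry.get_state()); print(cw(a)[:3,3],cw(b)[:3,3])
save('t0b.png',cv2.resize(b['frame'],(800,600),interpolation=cv2.INTER_CUBIC))
E
```

```text
pics
{'time_s': 0.1, 'joints': array([ 8.01625554e+01,  2.05873573e+01,  6.40552064e-01, -1.81103548e-02,
       -7.01360909e+01, -1.65061998e+01]), 'qd': array([ 0.01727273, -0.09380199,  0.09295439,  0.09611056,  0.08613816,
       -0.00159295]), 'joint_torque': array([-2.38002700e-03, -5.84162557e+01,  2.93752509e+01,  7.01562077e+00,
        1.02320398e-02, -5.20163394e-05]), 'tcp_pos': array([0.29938296, 0.60453458, 0.2477265 ]), 'eef_rot': array([ 1.79915682e+02, -7.23029125e-03, -2.63498051e+01]), 'contact_force': array([-0.09850199, -0.25394439,  0.58546666]), 'moment': array([-0.00111039,  0.05659702,  0.01639027]), 'gripper_width': 0.08819007652637031}
[ 1.25000961 -0.38009934  0.63852008] [ 0.34618118 -0.01840698  1.16073628]
```

View pics/t0b.png

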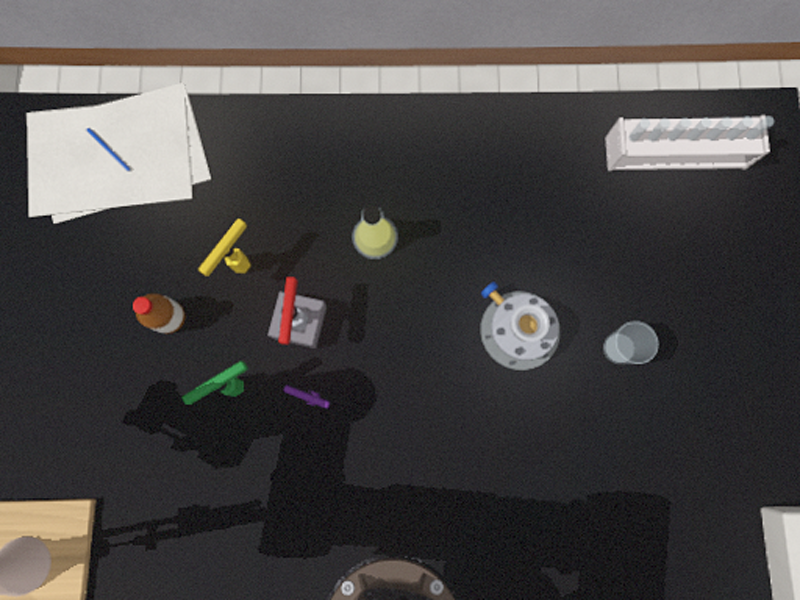

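View pics/s0.png

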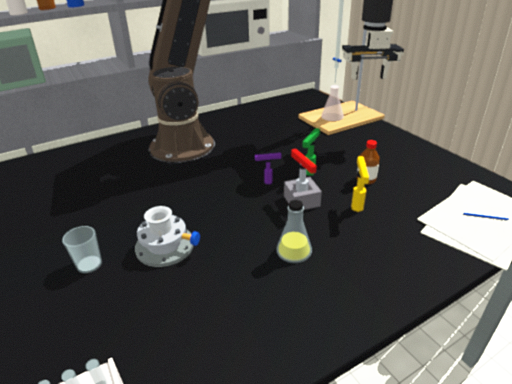

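The top view (800x600) shows red-bar key with bare steel shaft in the grey stand at (290,310). The look-alikes are a yellow one at (222,247), a green one at (215,383) and a purple one at (307,397). The red/steel one in the stand fits the description. The reactor is at (522,328), flask (375,237), bottle (160,312) and beaker (632,343). Next I'll take enlarged crops and measurements.

```bash
python3 - <<'E'
from h import *
b=load('t0.png');f=b['frame']
k=cv2.resize(f[165:230,160:225],(400,400),interpolation=cv2.INTER_CUBIC)
w=cv2.resize(f[175:240,300:365],(400,400),interpolation=cv2.INTER_CUBIC)
save('c1.png',np.hstack([k,w]))
g=f.astype(int); m=((g[:,:,0]>120)&(g[:,:,1]<70)&(g[:,:,2]<70)); m[:,:165]=0;m[:,210:]=0;m[:165]=0;m[235:]=0
v,u=np.nonzero(m); (cx,cy),wh,an=cv2.minAreaRect(np.c_[u,v].astype(np.float32)); print(cx,cy,wh,an)
box=cv2.boxPoints(((cx,cy),wh,an)); P=np.array([pt(b,*q,.144) for q in box]); print(P, [np.linalg.norm(P[i]-P[i-1]) for i in range(4)],pt(b,u.mean(),v.mean(),.144))
for n,q,z in [('flask',(375,240),.03),('bottlecap',(141,305),.13),('well',(532,321),.102),('beaker base',(620,348),0),('green',(215,383),.12),('yellow',(222,247),.12)]:
    print(n,pt(b,q[0]*.64,q[1]*.64,z))
E
```

```text
183.75425720214844 198.0887451171875 (7.010474681854248, 42.647056579589844) 6.709836483001709
[[0.47001215 0.17984084 0.144     ]
 [0.57889116 0.17044278 0.144     ]
 [0.57657919 0.15258508 0.144     ]
 [0.46776561 0.16236587 0.144     ]] [np.float64(0.017618781735685218), np.float64(0.10928386496390316), np.float64(0.018006735784160174), np.float64(0.10925227148647708)] [0.52376018 0.1657537  0.144     ]
flask [0.67132713 0.02841692 0.03      ]
bottlecap [0.53505135 0.40736492 0.13      ]
well [ 0.50662459 -0.23873664  0.102     ]
beaker base [ 0.47114826 -0.41689205  0.        ]
green [0.40744548 0.28353919 0.12      ]
yellow [0.6352603  0.28337452 0.12      ]
```

View pics/c1.png

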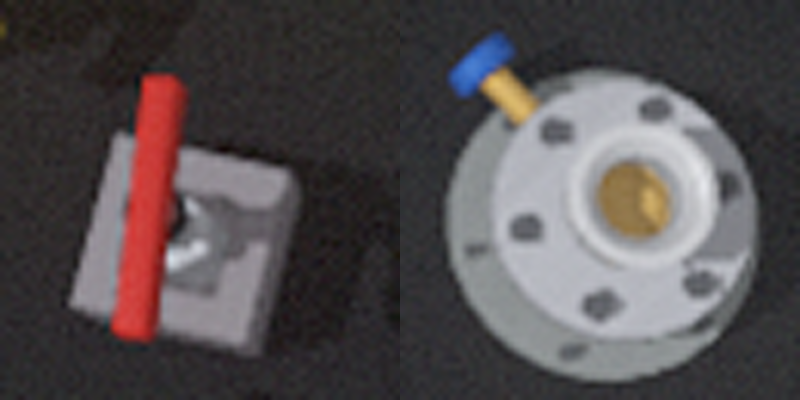

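Confirmed: the crop shows a red bar on a bare steel hex in the grey stand. The bar measures 109 x 18 mm, which fits. Key is at about (0.524, 0.166) with yaw about -5°, and the well at about (0.507, -0.239). I'll move above the key.

Emit:
carry_out(commands=[0.35, -0.69, 0, 0.33, -1, 0.35, -0.69, 0, 0.33, -1, 0.35, -0.69, 0, 0.33, -1, 0.35, -0.69, 0, 0.33, -1, 0.35, -0.69, 0, 0.33, -1, 0.35, -0.69, 0, 0.33, -1, 0.35, -0.69, 0, 0.33, -1, 0.35, -0.69, 0, 0.33, -1], grip_force=40)

```text
time_s: 0.9
tcp_pos: [0.4118, 0.3827, 0.2483]
eef_rot: [180.0, 0.0, -15.7]
contact_force: [-0.7, -0.1, -0.5]
gripper_width: 0.0874
```

Emit:
carry_out(commands=[0.35, -0.69, 0, 0.33, -1, 0.35, -0.69, 0, 0.33, -1, 0.35, -0.69, 0, 0.33, -1, 0.35, -0.69, 0, 0.33, -1, 0.35, -0.69, 0, 0.33, -1, 0.35, -0.69, 0, 0.33, -1, 0.35, -0.69, 0, 0.33, -1, 0, 0, 0, 0, -1])

```text
time_s: 1.7
tcp_pos: [0.5102, 0.1882, 0.2482]
eef_rot: [179.9, 0.0, -6.7]
contact_force: [-0.5, 0.2, 0.5]
gripper_width: 0.0875
```

```bash
python3 - <<'E'
from h import *
c=snap('wrist','w0.png');print(c['state']['tcp_pos'],c['state']['eef_rot'],c['state']['joints'],c['state']['contact_force'])
g=c['frame'].astype(int); m=((g[:,:,0]>120)&(g[:,:,1]<80)&(g[:,:,2]<80)).astype(np.uint8)
n,l,st,ce=cv2.connectedComponentsWithStats(m); 
for i in range(1,n):
    if st[i,4]>300:
        v,u=np.nonzero(l==i); rc=cv2.minAreaRect(np.c_[u,v].astype(np.float32)); P=np.array([pt(c,*q,.144) for q in cv2.boxPoints(rc)]); print(st[i],P.round(4),P.mean(0),pt(c,u.mean(),v.mean(),.144))
E
```

```text
[0.51023186 0.18820235 0.24817534] [ 1.79949091e+02  3.68864243e-02 -6.66570407e+00] [ 4.09031567e+01  8.25369490e+00 -1.59376470e+01  7.80479452e-03
 -6.58711209e+01  4.24279612e+01] [-0.54115491  0.16446007  0.54324373]
[266 119  19 116 729] [[0.5793 0.1704 0.144 ]
 [0.5775 0.1548 0.144 ]
 [0.4698 0.1644 0.144 ]
 [0.4718 0.1818 0.144 ]] [0.52458087 0.1678595  0.144     ] [0.53098285 0.16523085 0.144     ]
```

View pics/w0.png

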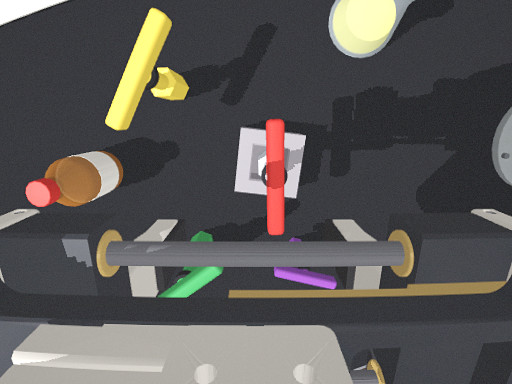

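The wrist view shows the red bar at (276,177) over the stand. It gives (0.5245, 0.1675) and yaw -5.3°, in agreement with the top view. I'll descend and grip.

Emit:
carry_out(commands=[0.35, -0.53, 0, 0.37, -1, 0, 0, -0.47, 0, -1, 0, 0, -0.47, 0, -1, 0, 0, -0.47, 0, -1, 0, 0, -0.47, 0, -1, 0, 0, -0.47, 0, -1, 0, 0, -0.45, 0, -1, 0, 0, 0, 0, -1])

```text
time_s: 2.55
tcp_pos: [0.5218, 0.1695, 0.1341]
eef_rot: [179.8, 0.2, -5.1]
contact_force: [-0.6, 0.2, 0.1]
gripper_width: 0.0876
```

Emit:
carry_out(commands=[0, 0, 0, 0, 1, 0, 0, 0, 0, 1, 0, 0, 0, 0, 1, 0, 0, 0, 0, 1, 0, 0, 0, 0, 1, 0, 0, 0, 0, 1, 0, 0, 0, 0, 1, 0, 0, 0, 0, 1])

```text
time_s: 3.35
tcp_pos: [0.5236, 0.1696, 0.1366]
eef_rot: [-180.0, -0.0, -5.1]
contact_force: [0.4, 0.4, -0.1]
gripper_width: 0.0292
```

Emit:
carry_out(commands=[0, -0.05, 0, 0, 1, 0, 0, 0, 0, 1, 0, 0, 0, 0, 1, 0, 0, 0, 0, 1, 0, 0, 0, 0, 1, 0, 0, 0, 0, 1])

```text
time_s: 3.95
tcp_pos: [0.5235, 0.1676, 0.1365]
eef_rot: [180.0, 0.0, -5.1]
contact_force: [0.4, -0.8, 0.4]
gripper_width: 0.0166
```

Emit:
carry_out(commands=[0, 0, 0.25, 0, 1, 0, 0, 0.5, 0, 1, 0, 0, 0.5, 0, 1, 0, 0, 0.5, 0, 1, 0, 0, 0.5, 0, 1, 0, 0, 0.5, 0, 1, 0, 0, 0.5, 0, 1, 0, 0, 0, 0, 1])

```text
time_s: 4.75
tcp_pos: [0.5245, 0.1683, 0.2694]
eef_rot: [-179.8, -0.2, -5.0]
contact_force: [0.9, -0.3, -5.4]
gripper_width: 0.0163
```

Lifted; the force shows the load. I'll move towards the reactor and stop 0.1 m short for a look.

Emit:
carry_out(commands=[-0.05, -0.9, 0, 0, 1, -0.05, -0.9, 0, 0, 1, -0.05, -0.9, 0, 0, 1, -0.05, -0.9, 0, 0, 1, -0.05, -0.9, 0, 0, 1, -0.05, -0.9, 0, 0, 1, -0.05, -0.9, 0, 0, 1, -0.05, -0.9, 0, 0, 1])

```text
time_s: 5.55
tcp_pos: [0.5065, -0.1215, 0.2653]
eef_rot: [-180.0, 0.1, -5.1]
contact_force: [0.8, 0.1, -4.8]
gripper_width: 0.0164
```

Emit:
carry_out(commands=[0, 0, 0, 0, 1, 0, 0, 0, 0, 1, 0, 0, 0, 0, 1, 0, 0, 0, 0, 1])

```text
time_s: 5.95
tcp_pos: [0.5075, -0.1195, 0.2662]
eef_rot: [-180.0, 0.0, -5.0]
contact_force: [0.7, -0.2, -5.6]
gripper_width: 0.0164
```

```bash
python3 - <<'E'
from h import *
c=snap('wrist','w1.png');print(c['state']['tcp_pos'],c['state']['eef_rot'],c['state']['joints'],c['state']['contact_force'])
u,v=px(c,[.507,-.239,.102]); print(u,v)
u0=int(np.clip(u-70,0,372));v0=int(np.clip(v-60,0,264));print(u0,v0)
f=c['frame']; a=cv2.resize(f,(400,300)); b=cv2.resize(f[v0:v0+120,u0:u0+140],None,fx=5,fy=5,interpolation=cv2.INTER_CUBIC)
save('w1c.png',b)
E
```

```text
[ 0.50752692 -0.11950621  0.2661843 ] [-1.79987340e+02  2.66498811e-02 -5.00680641e+00] [ 8.31962831e+00  5.33788948e+00 -1.69071108e+01 -1.99431901e-02
 -6.77780151e+01  7.66811085e+01] [ 0.68485215 -0.20812847 -5.56828621]
358.4730280318362 174.06983338808135
288 114
```

View pics/w1.png

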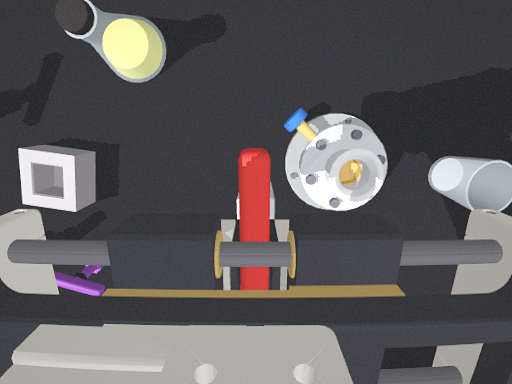

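View pics/w1c.png

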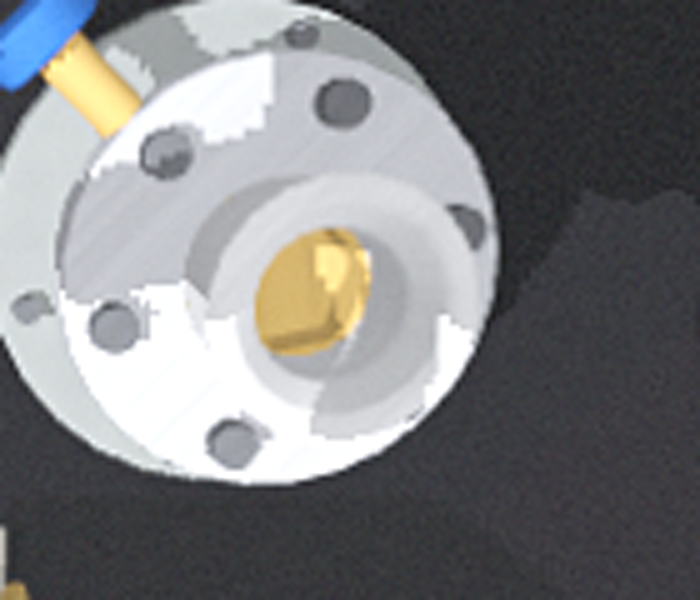

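The wrist view shows the reactor at (337,162) with the collar centre at about (357,175), where I predicted (358,174). I'll check with projected circles on the crop.

```bash
python3 - <<'E'
from h import *
c=load('w1.png'); f=c['frame']
for uv in [(357,175),(358,174)]: print(pt(c,*uv,.102))
b=load('t0.png'); print('top',pt(b,339.5,207.2,.102), pt(b,340.3,206.5,.102))
cx,cy=.507,-.239
im=cv2.resize(f[114:234,288:428],None,fx=5,fy=5,interpolation=cv2.INTER_CUBIC)
t=np.linspace(0,2*np.pi,80)
for r_,z,col in [(.0325,.102,(255,0,0)),(.025,.102,(0,0,255)),(.018,.093,(0,200,0)),(.072,.0,(255,0,255)),(.018,.072,(0,255,255))]:
    P=np.array([(px(c,[cx+r_*np.cos(a),cy+r_*np.sin(a),z])-[288,114])*5+2 for a in t]).astype(int)
    cv2.polylines(im,[P],True,col,1)
b2=cv2.resize(b['frame'][175:240,300:365],(600,600),interpolation=cv2.INTER_CUBIC)
save('w1o.png',im)
E
```

```text
[ 0.50605215 -0.23729578  0.102     ]
[ 0.5071292  -0.23844856  0.102     ]
top [ 0.50197693 -0.23593262  0.102     ] [ 0.50381569 -0.23812107  0.102     ]
```

View pics/w1o.png

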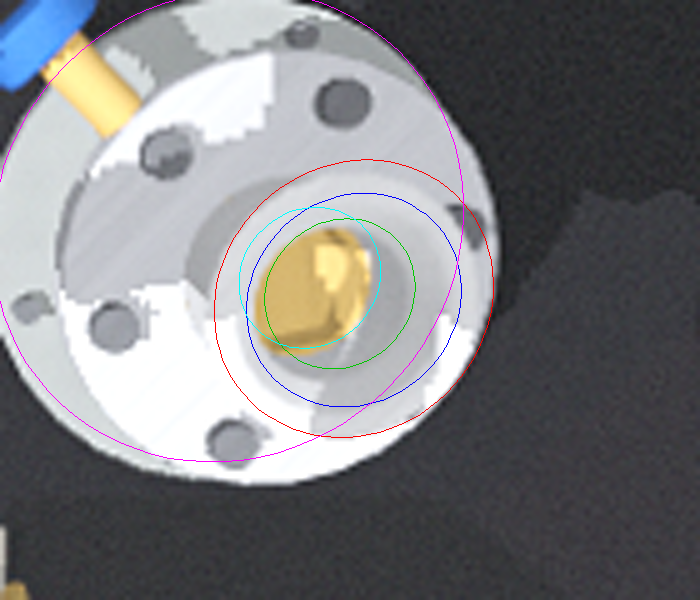

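Overlay is off by about (-1.4,+1.6) px, so the well is at about (0.505, -0.237). The TCP target is (0.504, -0.237), as the bar centre sits about 1 mm ahead of the TCP.

Emit:
carry_out(commands=[-0.02, -0.73, 0, 0, 1, -0.02, -0.73, 0, 0, 1, -0.02, -0.73, 0, 0, 1, -0.02, -0.75, 0, 0, 1, 0, 0, -0.35, 0, 1, 0, 0, -0.35, 0, 1, 0, 0, 0, 0, 1, 0, 0, 0, 0, 1])

```text
time_s: 6.8
tcp_pos: [0.5046, -0.2375, 0.2387]
eef_rot: [180.0, 0.0, -5.0]
contact_force: [-0.5, 0.4, -4.5]
gripper_width: 0.0161
```

Emit:
carry_out(commands=[0, 0, -0.05, 0, 1, 0, 0, -0.05, 0, 1, 0, 0, -0.05, 0, 1, 0, 0, 0, 0, 1])

```text
time_s: 7.2
tcp_pos: [0.5042, -0.2378, 0.2324]
eef_rot: [-180.0, 0.0, -5.1]
contact_force: [-0.4, -0.1, -5.0]
gripper_width: 0.0164
```

Foot is about 2 mm above the mouth. I'll descend through the flare in small steps.

Emit:
carry_out(commands=[0, 0, -0.05, 0, 1, 0, 0, -0.05, 0, 1, 0, 0, -0.05, 0, 1, 0, 0, 0, 0, 1])

```text
time_s: 7.6
tcp_pos: [0.5041, -0.2379, 0.2261]
eef_rot: [-180.0, 0.0, -5.1]
contact_force: [-0.1, 0.5, -4.8]
gripper_width: 0.0163
```

Emit:
carry_out(commands=[0, 0, -0.05, 0, 1, 0, 0, -0.025, 0, 1, 0, 0, 0, 0, 1])

```text
time_s: 7.9
tcp_pos: [0.5043, -0.2379, 0.2234]
eef_rot: [-180.0, 0.0, -5.1]
contact_force: [-0.2, 0.4, -5.0]
gripper_width: 0.0167
```

Emit:
carry_out(commands=[0, 0, -0.025, 0, 1, 0, 0, -0.025, 0, 1, 0, 0, 0, 0, 1])

```text
time_s: 8.2
tcp_pos: [0.5045, -0.238, 0.2217]
eef_rot: [180.0, -0.0, -5.1]
contact_force: [-0.5, 0.4, -3.3]
gripper_width: 0.0164
```

Emit:
carry_out(commands=[0, 0, -0.025, 0, 1, 0, 0, 0, 0, 1])

```text
time_s: 8.4
tcp_pos: [0.505, -0.2381, 0.2215]
eef_rot: [180.0, -0.1, -5.0]
contact_force: [-0.4, 1.1, 2.3]
gripper_width: 0.0161
```

Contact near the bottom of the flare, with the wall pushing +y and the TCP drifting +x. I'll shift that way.

Emit:
carry_out(commands=[0.015, 0.025, 0, 0, 1, 0, 0, 0, 0, 1])

```text
time_s: 8.6
tcp_pos: [0.5053, -0.2372, 0.2212]
eef_rot: [180.0, -0.1, -5.0]
contact_force: [0.5, -0.9, 3.4]
gripper_width: 0.0164
```

Emit:
carry_out(commands=[0, 0, -0.025, 0, 1, 0, 0, 0, 0, 1])

```text
time_s: 8.8
tcp_pos: [0.5057, -0.2374, 0.221]
eef_rot: [179.9, -0.1, -5.0]
contact_force: [-1.1, 0.6, 8.0]
gripper_width: 0.0165
```

Emit:
carry_out(commands=[0.025, 0, 0, 0, 1, 0, 0, 0, 0, 1])

```text
time_s: 9.0
tcp_pos: [0.5067, -0.2374, 0.2209]
eef_rot: [179.9, -0.1, -5.0]
contact_force: [-1.9, 0.8, 8.5]
gripper_width: 0.0164
```

Emit:
carry_out(commands=[0.015, 0, 0, 0, 1, 0, 0, 0, 0, 1])

```text
time_s: 9.2
tcp_pos: [0.5072, -0.2374, 0.2209]
eef_rot: [179.9, -0.1, -5.0]
contact_force: [-0.2, 0.1, 8.0]
gripper_width: 0.0167
```

Emit:
carry_out(commands=[0.0, 0.025, 0, 0, 1, 0, 0, 0, 0, 1])

```text
time_s: 9.4
tcp_pos: [0.5071, -0.2366, 0.2208]
eef_rot: [179.9, -0.1, -5.0]
contact_force: [-0.9, -1.5, 7.4]
gripper_width: 0.0165
```

Emit:
carry_out(commands=[0.0, 0.025, 0, 0, 1, 0, 0, 0, 0, 1])

```text
time_s: 9.6
tcp_pos: [0.507, -0.2358, 0.2207]
eef_rot: [179.9, -0.1, -5.0]
contact_force: [-0.7, -2.0, 5.9]
gripper_width: 0.0163
```

```bash
python3 - <<'E'
from h import *
for i in range(2):
    s=telemetry.get_state(); print(s['contact_force'],s['moment'],s['tcp_pos'],s['eef_rot'])
c=snap('wrist','w2.png'); snap('scene','s2.png')
f=c['frame']; s=load('s2.png')['frame']
a=cv2.resize(f[80:230,200:400],(600,450),interpolation=cv2.INTER_CUBIC)
save('w2c.png',np.hstack([cv2.resize(f[90:240,200:350],(400,400),interpolation=cv2.INTER_CUBIC),cv2.resize(s[170:290,110:230],(400,400),interpolation=cv2.INTER_CUBIC)]))
E
```

```text
[-0.70462328 -1.99316228  5.90089724] [-1.47172354  0.44860872  0.00557498] [ 0.5070046  -0.23584904  0.22071534] [ 1.79892796e+02 -8.59873209e-02 -5.03418210e+00]
[-0.70462328 -1.99316228  5.90089724] [-1.47172354  0.44860872  0.00557498] [ 0.5070046  -0.23584904  0.22071534] [ 1.79892796e+02 -8.59873209e-02 -5.03418210e+00]
```

View pics/w2c.png

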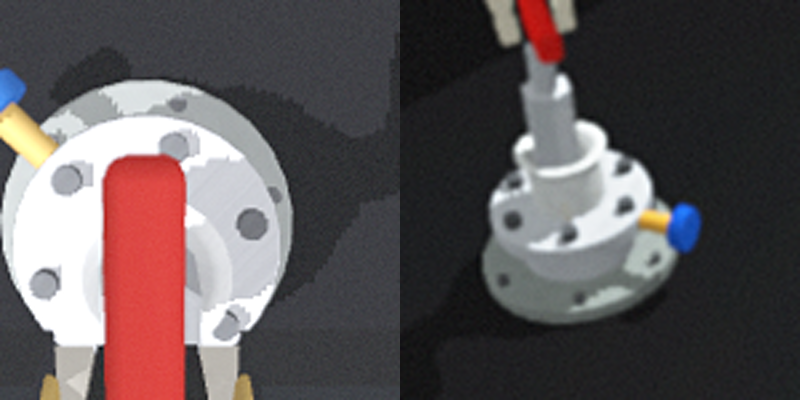

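Key is upright and sits centrally in the mouth by the scene crop. I'll go back 1.2 mm in y and wiggle in turn to break the friction.

Emit:
carry_out(commands=[0, -0.03, 0, 0, 1, 0, 0, 0, -0.5, 1, 0, 0, 0, -0.5, 1, 0, 0, 0, 0, 1])

```text
time_s: 10.1
tcp_pos: [0.5074, -0.2368, 0.2208]
eef_rot: [179.9, -0.1, -9.1]
contact_force: [-0.2, -0.9, 6.2]
gripper_width: 0.0164
```

```bash
python3 - <<'E'
from h import *
s=telemetry.get_state(); print(s['contact_force'],s['moment'],s['tcp_pos'],s['eef_rot'])
E
```

```text
[-0.20033734 -0.94542866  6.18292409] [-0.6474357   0.10723184 -0.00107398] [ 0.50739137 -0.23681524  0.22084317] [ 1.79934793e+02 -1.43614556e-01 -9.10503992e+00]
```

Emit:
carry_out(commands=[0.02, -0.012, 0, 0, 1, 0, 0, 0, 0, 1])

```text
time_s: 10.3
tcp_pos: [0.508, -0.2372, 0.2208]
eef_rot: [179.9, -0.1, -9.0]
contact_force: [0.0, -0.4, 8.0]
gripper_width: 0.0163
```

Emit:
carry_out(commands=[0.02, 0, 0, 0, 1, 0, 0, 0, 0, 1])

```text
time_s: 10.5
tcp_pos: [0.5085, -0.2372, 0.2208]
eef_rot: [179.9, -0.1, -9.0]
contact_force: [-0.6, -0.1, 7.8]
gripper_width: 0.0164
```

Emit:
carry_out(commands=[0.02, 0, 0, 0, 1, 0, 0, 0, 0, 1])

```text
time_s: 10.7
tcp_pos: [0.5091, -0.2371, 0.2207]
eef_rot: [179.9, -0.1, -9.0]
contact_force: [-1.9, -0.2, 8.4]
gripper_width: 0.0163
```

The foot moved little in z over 5 mm in x, and Fx opposes +x, so I went the wrong way in x. I'll go back to x ≈ 0.5045 and beyond.

Emit:
carry_out(commands=[-0.04, 0, 0, 0, 1, -0.04, 0, 0, 0, 1, -0.03, 0, 0, 0, 1, 0, 0, 0, 0, 1])

```text
time_s: 11.1
tcp_pos: [0.5056, -0.237, 0.2209]
eef_rot: [180.0, -0.2, -9.0]
contact_force: [0.2, 0.7, 6.1]
gripper_width: 0.0162
```

Emit:
carry_out(commands=[-0.02, 0, 0, 0, 1, 0, 0, 0, 0, 1])

```text
time_s: 11.3
tcp_pos: [0.5049, -0.237, 0.2209]
eef_rot: [180.0, -0.2, -9.0]
contact_force: [1.1, 0.6, 5.6]
gripper_width: 0.0164
```

Emit:
carry_out(commands=[-0.02, 0, 0, 0, 1, 0, 0, 0, 0, 1])

```text
time_s: 11.5
tcp_pos: [0.5041, -0.2369, 0.2209]
eef_rot: [180.0, -0.2, -9.0]
contact_force: [0.4, 0.9, 6.3]
gripper_width: 0.0167
```

The key pivots in the grip while the foot sticks. I'll raise grip force to 60 N, lift clear, shift in the air and press again, comparing contact heights.

Emit:
carry_out(commands=[0, 0, 0.05, 0, 1, 0, 0, 0.05, 0, 1, 0, 0, 0, 0, 1, 0, 0, 0, 0, 1], grip_force=60)

```text
time_s: 11.9
tcp_pos: [0.5024, -0.2364, 0.2228]
eef_rot: [-180.0, 0.1, -9.1]
contact_force: [0.5, -0.2, -4.6]
gripper_width: 0.0162
```

```bash
python3 - <<'E'
from h import *
s=telemetry.get_state(); print(s['contact_force'],s['moment'],s['tcp_pos'],s['eef_rot'])
c=snap('wrist','w3.png'); s=snap('scene','s3.png')
# tilt of hex shaft in scene: edges
f=s['frame']; save('s3c.png',cv2.resize(f[165:235,125:195],(700,700),interpolation=cv2.INTER_CUBIC))
# expected pixel of shaft axis if vertical at TCP
t=load('s3.png')['state']['tcp_pos']
for dx in (0,.004):
  for z in (.12,.15,.2): print(dx,z,(px(s,[t[0]+dx,t[1],z])-[125,165])*10)
E
```

```text
[ 0.46472485 -0.22296125 -4.59246172] [-0.01545889 -0.02594796  0.0060715 ] [ 0.50238071 -0.23641707  0.22279014] [-1.79980085e+02  9.34151264e-02 -9.08072596e+00]
0 0.12 [304.20530904 419.93385017]
0 0.15 [281.69440673 313.74909864]
0 0.2 [242.526293   127.55920022]
0.004 0.12 [309.45479036 428.57352652]
0.004 0.15 [286.95697167 322.19547677]
0.004 0.2 [247.80342865 135.62677854]
```

View pics/s3c.png

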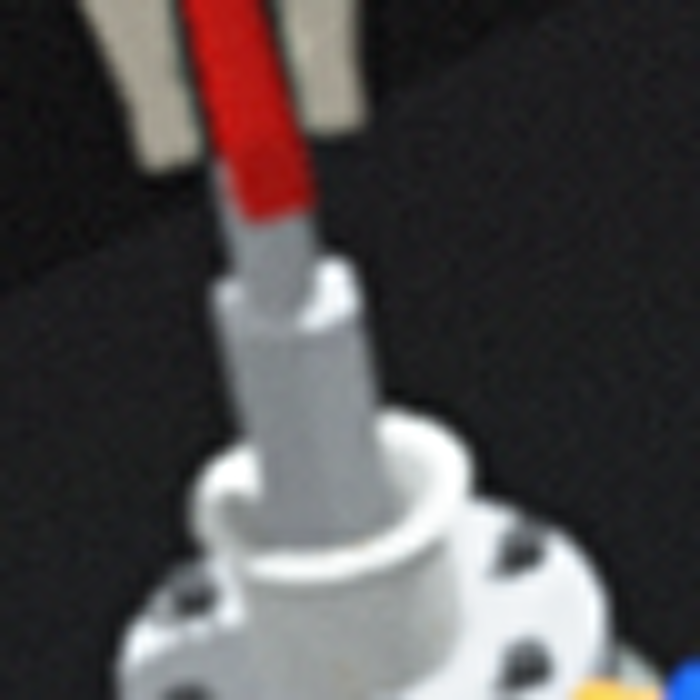

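```bash
python3 - <<'E'
from h import *
s=load('s3.png'); g=cv2.cvtColor(s['frame'],cv2.COLOR_RGB2GRAY).astype(float)
print(s['state']['tcp_pos'])
for v in range(192,226): 
    print(v,' '.join('%3d'%x for x in g[v,138:176]))
t=[.5045,-.237]
for z in (.102,.11,.12,.13,.14,.15): print(z,px(s,[t[0],t[1],z]))
E
```

```text
[ 0.5024815 -0.2364536  0.2228737]
192  27  28  27  31  31  29  30  28  39  76 115 135 131 133 131 133 127 129 164 233 251 204 103  34  27  26  29  30  29  31  31  30  26  30  31  26  29  31
193  30  29  31  32  34  29  28  38  89 147 166 149 137 133 133 129 128 126 169 233 247 220 133  47  22  28  29  30  33  33  30  29  29  28  28  31  33  30
194  28  32  28  29  26  28  26  44 110 179 187 159 137 131 131 131 123 135 180 234 246 238 168  65  24  25  31  28  27  28  28  32  29  31  31  28  30  30
195  29  29  28  28  30  29  25  43 102 163 167 155 141 133 137 129 129 158 202 239 243 235 175  74  25  31  30  33  28  28  32  32  28  29  25  30  29  30
196  27  26  29  28  25  31  25  39  87 138 157 154 148 142 138 138 148 191 227 234 219 193 141  67  32  24  30  28  27  30  30  29  28  32  27  27  31  31
197  32  31  32  30  27  28  23  34  70 123 151 151 155 152 146 148 160 194 212 198 170 148 119  66  33  27  31  29  29  28  32  26  29  30  29  32  32  30
198  31  28  30  26  30  32  27  27  57 107 143 146 145 143 146 146 145 152 156 149 141 140 128  84  41  27  28  31  31  28  30  
[... 3737 characters left out ...]
1 185 194 211 235 239 211 173 148
223  27  26  45  80 100 109 109 115 153 202 203 171 160 164 169 174 176 176 173 169 163 157 151 148 148 150 147 152 159 176 185 193 207 233 239 231 221 218
224  27  42  93 131 103  83  81  79 123 195 215 179 159 156 152 151 151 149 150 150 147 151 154 154 159 157 155 155 165 175 183 191 204 230 239 240 239 241
225  29  67 129 150 106  64  58  74 141 214 231 191 165 160 162 157 157 154 156 156 155 159 158 158 155 154 157 158 165 174 182 192 198 227 237 240 240 241
0.102 [156.77709334 213.68972163]
0.11 [156.19412315 210.9567236 ]
0.12 [155.45835107 207.5017937 ]
0.13 [154.71464576 204.00324382]
0.14 [153.96291094 200.46037849]
0.15 [153.20305004 196.87249146]
```

Edges in the scene picture agree: key upright in y, well at y ≈ -0.2367 and x ≈ 0.505 to 0.507. I'll shift in the air and press again.

Emit:
carry_out(commands=[0.065, -0.01, 0, 0, 1, 0, 0, 0, 0, 1, 0, 0, -0.025, 0, 1, 0, 0, 0, 0, 1, 0, 0, 0, 0, 1])

```text
time_s: 12.5
tcp_pos: [0.5055, -0.237, 0.2225]
eef_rot: [180.0, 0.0, -9.1]
contact_force: [0.3, -0.1, -5.1]
gripper_width: 0.0159
```

Emit:
carry_out(commands=[0, 0, -0.025, 0, 1, 0, 0, 0, 0, 1, 0, 0, 0, 0, 1])

```text
time_s: 12.8
tcp_pos: [0.5056, -0.2371, 0.2217]
eef_rot: [180.0, -0.0, -9.1]
contact_force: [0.4, -0.0, -4.3]
gripper_width: 0.0157
```

Emit:
carry_out(commands=[0, 0, -0.025, 0, 1, 0, 0, 0, 0, 1, 0, 0, 0, 0, 1])

```text
time_s: 13.1
tcp_pos: [0.5057, -0.2371, 0.2209]
eef_rot: [180.0, -0.0, -9.1]
contact_force: [-0.6, 0.1, -1.2]
gripper_width: 0.016
```

Emit:
carry_out(commands=[0, 0, -0.025, 0, 1, 0, 0, 0, 0, 1, 0, 0, 0, 0, 1])

```text
time_s: 13.4
tcp_pos: [0.5053, -0.2368, 0.219]
eef_rot: [-180.0, 0.0, -9.1]
contact_force: [-0.0, 0.5, -3.9]
gripper_width: 0.0159
```

```bash
python3 - <<'E'
from h import *
s=telemetry.get_state(); print(s['contact_force'],s['moment'],s['tcp_pos'],s['eef_rot'])
E
```

```text
[-0.0245282   0.49882867 -3.85302076] [0.44685583 0.08587813 0.03361787] [ 0.50530021 -0.23677426  0.21904777] [-1.79977237e+02  4.66492794e-02 -9.07101078e+00]
```

It's entering the bore (z 0.219, light force). I'll lower it towards the plug's top face (TCP about 0.2005).

Emit:
carry_out(commands=[0, 0, -0.05, 0, 1, 0, 0, -0.05, 0, 1, 0, 0, 0, 0, 1])

```text
time_s: 13.7
tcp_pos: [0.5053, -0.2369, 0.215]
eef_rot: [-180.0, 0.0, -9.1]
contact_force: [0.5, 1.4, -4.7]
gripper_width: 0.0159
```

Emit:
carry_out(commands=[0, 0, -0.05, 0, 1, 0, 0, -0.05, 0, 1, 0, 0, 0, 0, 1])

```text
time_s: 14.0
tcp_pos: [0.5054, -0.237, 0.2112]
eef_rot: [-180.0, 0.0, -9.1]
contact_force: [0.0, 0.0, -5.6]
gripper_width: 0.0161
```

Emit:
carry_out(commands=[0, 0, -0.05, 0, 1, 0, 0, -0.05, 0, 1, 0, 0, 0, 0, 1])

```text
time_s: 14.3
tcp_pos: [0.5055, -0.237, 0.2072]
eef_rot: [-180.0, 0.0, -9.1]
contact_force: [-0.1, 1.2, -5.3]
gripper_width: 0.0159
```

Emit:
carry_out(commands=[0, 0, -0.05, 0, 1, 0, 0, -0.05, 0, 1, 0, 0, 0, 0, 1])

```text
time_s: 14.6
tcp_pos: [0.5054, -0.237, 0.2032]
eef_rot: [-180.0, 0.0, -9.1]
contact_force: [0.3, 0.5, -5.2]
gripper_width: 0.0159
```

Emit:
carry_out(commands=[0, 0, -0.04, 0, 1, 0, 0, -0.025, 0, 1, 0, 0, 0, 0, 1])

```text
time_s: 14.9
tcp_pos: [0.5055, -0.237, 0.2009]
eef_rot: [180.0, 0.0, -9.1]
contact_force: [0.1, 0.6, -4.5]
gripper_width: 0.0159
```

Emit:
carry_out(commands=[0, 0, -0.02, 0, 1, 0, 0, 0, 0, 1])

```text
time_s: 15.1
tcp_pos: [0.506, -0.2371, 0.2008]
eef_rot: [180.0, -0.1, -9.0]
contact_force: [-0.1, 1.3, 0.1]
gripper_width: 0.0161
```

On the plug's top face with about 5 N. I'll add a little press and turn clockwise.

Emit:
carry_out(commands=[0, 0, -0.02, 0, 1, 0, 0, 0, -0.6, 1, 0, 0, 0, -0.6, 1, 0, 0, 0, -0.6, 1, 0, 0, 0, -0.6, 1, 0, 0, 0, -0.6, 1, 0, 0, 0, 0, 1])

```text
time_s: 15.8
tcp_pos: [0.506, -0.237, 0.1997]
eef_rot: [-180.0, -0.1, -21.1]
contact_force: [1.1, 0.9, -4.4]
gripper_width: 0.0158
```

Emit:
carry_out(commands=[0, 0, 0, -0.6, 1, 0, 0, 0, -0.6, 1, 0, 0, 0, -0.6, 1, 0, 0, 0, -0.6, 1, 0, 0, 0, 0, 1])

```text
time_s: 16.3
tcp_pos: [0.5054, -0.2368, 0.1987]
eef_rot: [-180.0, 0.0, -30.6]
contact_force: [1.2, 1.4, -6.4]
gripper_width: 0.0159
```

Force is gone and z has fallen, so it looks to have dropped in. I'll lower gently.

Emit:
carry_out(commands=[0, 0, -0.05, 0, 1, 0, 0, -0.025, 0, 1, 0, 0, 0, 0, 1])

```text
time_s: 16.6
tcp_pos: [0.5062, -0.2372, 0.1972]
eef_rot: [-180.0, -0.1, -30.6]
contact_force: [0.8, 2.3, 4.0]
gripper_width: 0.0155
```

Emit:
carry_out(commands=[0, 0, -0.05, 0, 1, 0, 0, -0.025, 0, 1, 0, 0, 0, 0, 1])

```text
time_s: 16.9
tcp_pos: [0.5068, -0.2376, 0.1952]
eef_rot: [-180.0, -0.2, -30.6]
contact_force: [0.2, 1.3, 8.3]
gripper_width: 0.0157
```

Emit:
carry_out(commands=[0, 0, -0.05, 0, 1, 0, 0, -0.025, 0, 1, 0, 0, 0, 0, 1])

```text
time_s: 17.2
tcp_pos: [0.5073, -0.2378, 0.193]
eef_rot: [-180.0, -0.3, -30.6]
contact_force: [0.1, 1.6, 13.6]
gripper_width: 0.0158
```

Emit:
carry_out(commands=[0, 0, 0, 0.5, 1, 0, 0, 0, 0.5, 1, 0, 0, 0, 0, 1])

```text
time_s: 17.5
tcp_pos: [0.5054, -0.2369, 0.19]
eef_rot: [-180.0, 0.0, -26.6]
contact_force: [2.0, 2.3, -3.3]
gripper_width: 0.0159
```

```bash
python3 - <<'E'
from h import *
s=telemetry.get_state(); print(s['contact_force'],s['moment'],s['tcp_pos'],s['eef_rot'])
E
```

```text
[ 2.03059721  2.31855593 -3.29285861] [ 0.91877078 -0.6219084  -0.00483549] [ 0.5054257  -0.23688294  0.18997373] [-1.79983107e+02  1.57820693e-02 -2.66175023e+01]
```

Freed: z 0.190. I'll continue down to about 0.1865.

Emit:
carry_out(commands=[0, 0, -0.05, 0, 1, 0, 0, 0, 0, 1])

```text
time_s: 17.7
tcp_pos: [0.5053, -0.2369, 0.1877]
eef_rot: [-180.0, 0.0, -26.7]
contact_force: [1.6, 2.6, -5.1]
gripper_width: 0.0158
```

Emit:
carry_out(commands=[0, 0, -0.04, 0, 1, 0, 0, 0, 0, 1])

```text
time_s: 17.9
tcp_pos: [0.5057, -0.2371, 0.187]
eef_rot: [180.0, -0.0, -26.7]
contact_force: [0.8, 2.4, -0.2]
gripper_width: 0.0161
```

Emit:
carry_out(commands=[0, 0, -0.02, 0, 1, 0, 0, 0, 0, 1])

```text
time_s: 18.1
tcp_pos: [0.506, -0.2372, 0.1869]
eef_rot: [180.0, -0.1, -26.7]
contact_force: [-0.1, 2.2, 5.1]
gripper_width: 0.016
```

Fully home (hard contact at 0.187, foot about 58 mm). Now I'll turn the plug clockwise.

Emit:
carry_out(commands=[0, 0, 0, -0.7, 1, 0, 0, 0, -0.7, 1, 0, 0, 0, -0.7, 1, 0, 0, 0, -0.7, 1, 0, 0, 0, -0.7, 1, 0, 0, 0, -0.7, 1, 0, 0, 0, -0.7, 1, 0, 0, 0, -0.7, 1])

```text
time_s: 18.9
tcp_pos: [0.5059, -0.2373, 0.1869]
eef_rot: [-180.0, -0.1, -49.1]
contact_force: [-1.0, 2.2, 4.5]
gripper_width: 0.0156
```

Emit:
carry_out(commands=[0, 0, 0, -0.7, 1, 0, 0, 0, -0.7, 1, 0, 0, 0, -0.7, 1, 0, 0, 0, -0.7, 1, 0, 0, 0, -0.7, 1, 0, 0, 0, -0.7, 1, 0, 0, 0, -0.7, 1, 0, 0, 0, 0, 1])

```text
time_s: 19.7
tcp_pos: [0.5058, -0.2374, 0.1869]
eef_rot: [-180.0, -0.1, -68.7]
contact_force: [-0.4, 1.5, 5.6]
gripper_width: 0.016
```

```bash
python3 - <<'E'
from h import *
s=telemetry.get_state(); print(s['contact_force'],s['moment'],s['tcp_pos'],s['eef_rot'],s['joints'])
E
```

```text
[-0.35649521  1.47926588  5.63371866] [0.83253826 0.32958146 0.08539471] [ 0.50581959 -0.2374234   0.18692614] [-1.79969664e+02 -7.28920411e-02 -6.86960677e+01] [ -5.0341455   12.44998372 -19.22843199   0.06098568 -58.26207197
  26.30604339]
```

Emit:
carry_out(commands=[0, 0, 0, -0.7, 1, 0, 0, 0, -0.7, 1, 0, 0, 0, -0.7, 1, 0, 0, 0, -0.7, 1, 0, 0, 0, 0, 1])

```text
time_s: 20.2
tcp_pos: [0.5057, -0.2375, 0.1869]
eef_rot: [-180.0, -0.1, -79.9]
contact_force: [-0.7, 1.1, 6.0]
gripper_width: 0.0158
```

```bash
python3 - <<'E'
from h import *
s=telemetry.get_state(); print(s['contact_force'],s['moment'],s['tcp_pos'],s['eef_rot'],s['joint_torque'])
E
```

```text
[-0.71785847  1.13509213  6.04024876] [0.81995364 0.47607038 0.05688118] [ 0.50568836 -0.2374845   0.18688926] [-1.79973472e+02 -6.54409876e-02 -7.98869945e+01] [ -0.70024827 -41.46253109  25.22238672   6.05368674   0.57769658
  -0.7293703 ]
```

Emit:
carry_out(commands=[0, 0, 0, -0.7, 1, 0, 0, 0, -0.7, 1, 0, 0, 0, 0, 1])

```text
time_s: 20.5
tcp_pos: [0.5057, -0.2375, 0.1869]
eef_rot: [-180.0, -0.1, -85.5]
contact_force: [-0.7, 2.1, 5.8]
gripper_width: 0.0162
```

```bash
python3 - <<'E'
from h import *
s=telemetry.get_state(); print(s['contact_force'],s['moment'],s['tcp_pos'],s['eef_rot'],s['joint_torque'])
E
```

```text
[-0.74670234  2.12748634  5.83729772] [0.7732784  0.47069163 0.41925831] [ 0.50568921 -0.23748841  0.18691515] [-1.79973151e+02 -6.94523657e-02 -8.54531498e+01] [ -0.99698111 -41.5045023   25.31233191   5.87743476   0.6348991
  -1.04097169]
```

Mz jumped from 0.06 to 0.42 N m, so it is likely at the stop. One more small turn to confirm.

Emit:
carry_out(commands=[0, 0, 0, -0.5, 1, 0, 0, 0, 0, 1, 0, 0, 0, 0, 1])

```text
time_s: 20.8
tcp_pos: [0.5057, -0.2375, 0.1869]
eef_rot: [-180.0, -0.1, -87.3]
contact_force: [-0.7, 1.1, 5.9]
gripper_width: 0.0163
```

```bash
python3 - <<'E'
from h import *
s=telemetry.get_state(); print(s['contact_force'],s['moment'],s['tcp_pos'],s['eef_rot'],s['joint_torque'])
E
```

```text
[-0.68675908  1.11080387  5.87159146] [0.71516204 0.53868707 0.76464214] [ 0.50571103 -0.237486    0.18691549] [-1.79976739e+02 -7.76882176e-02 -8.73197455e+01] [ -1.32155713 -41.55692697  25.38299382   5.65506667   0.65387294
  -0.84233148]
```

Emit:
carry_out(commands=[0, 0, 0, -0.5, 1, 0, 0, 0, 0, 1, 0, 0, 0, 0, 1])

```text
time_s: 21.1
tcp_pos: [0.5057, -0.2375, 0.1869]
eef_rot: [-180.0, -0.1, -89.3]
contact_force: [-2.0, 1.4, 5.7]
gripper_width: 0.0164
```

```bash
python3 - <<'E'
from h import *
s=telemetry.get_state(); print(s['contact_force'],s['moment'],s['tcp_pos'],s['eef_rot'],s['joint_torque'])
E
```

```text
[-2.03207826  1.43794921  5.67542744] [0.69687618 0.5165759  1.22692456] [ 0.50572016 -0.23751283  0.18693582] [-1.79976347e+02 -8.83746943e-02 -8.92792935e+01] [ -1.67065244 -41.61618233  25.4372102    5.45075879   0.65626904
  -1.22993678]
```

Torque rises to 1.2 N m with hardly any motion, so the stop is firm. I'll relieve the twist and press, then let go.

Emit:
carry_out(commands=[0, 0, 0.015, 0.5, 1, 0, 0, 0.015, 0.5, 1, 0, 0, 0, 0, 1, 0, 0, 0, 0, 1])

```text
time_s: 21.5
tcp_pos: [0.5055, -0.2372, 0.187]
eef_rot: [180.0, -0.0, -85.5]
contact_force: [0.6, -0.1, -1.0]
gripper_width: 0.0159
```

```bash
python3 - <<'E'
from h import *
s=telemetry.get_state(); print(s['contact_force'],s['moment'],s['tcp_pos'],s['eef_rot'])
E
```

```text
[ 0.57272602 -0.14034427 -0.99060491] [ 0.0209884  -0.39244836  0.24303426] [ 0.5054537  -0.2372271   0.18700573] [ 1.79979837e+02 -1.58799030e-02 -8.54930111e+01]
```

Emit:
carry_out(commands=[0, 0, 0, 0, 0.5, 0, 0, 0, 0, 0, 0, 0, 0, 0, -0.2, 0, 0, 0, 0, -0.2, 0, 0, 0, 0, -0.2, 0, 0, 0, 0, -0.2, 0, 0, 0, 0, -0.2, 0, 0, 0, 0, -0.2], grip_force=20)

```text
time_s: 22.3
tcp_pos: [0.5056, -0.237, 0.1872]
eef_rot: [180.0, 0.0, -85.5]
contact_force: [-0.3, -0.5, -0.3]
gripper_width: 0.0526
```

Released. I'll retreat straight up and check.

Emit:
carry_out(commands=[0, 0, 0.3, 0, -0.2, 0, 0, 0.6, 0, -0.2, 0, 0, 0.6, 0, -0.2, 0, 0, 0.6, 0, -0.2, 0, 0, 0.6, 0, -0.2, -0.3, 0.6, 0.5, 0, -0.2, -0.3, 0.6, 0, 0, -0.2, 0, 0.6, 0, 0, -0.2])

```text
time_s: 23.1
tcp_pos: [0.4807, -0.1646, 0.3172]
eef_rot: [-179.8, -0.0, -85.5]
contact_force: [0.7, 0.3, 0.0]
gripper_width: 0.0527
```

```bash
python3 - <<'E'
from h import *
s=snap('scene','s4.png'); t=snap('top','t4.png'); print(s['state']['tcp_pos'],s['state']['contact_force'],s['state']['gripper_width'])
b=t; f=t['frame']
g=f.astype(int); m=((g[:,:,0]>120)&(g[:,:,1]<70)&(g[:,:,2]<70)); m[:,:250]=0
v,u=np.nonzero(m); print(len(u))
if len(u)>30:
    P=np.array([pt(b,*q,.194) for q in cv2.boxPoints(cv2.minAreaRect(np.c_[u,v].astype(np.float32)))]); print(P.round(4),P.mean(0))
save('e.png',np.hstack([cv2.resize(s['frame'][110:290,50:230],(400,400),interpolation=cv2.INTER_CUBIC),cv2.resize(f[150:260,280:390],(400,400),interpolation=cv2.INTER_CUBIC)]))
E
```

```text
[ 0.48065761 -0.16455501  0.31720556] [0.65291529 0.2706201  0.04325968] 0.052653345624863554
0
```

View pics/e.png

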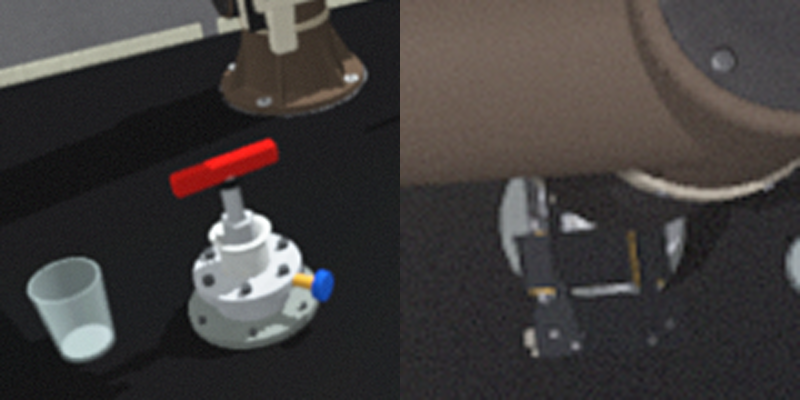

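The scene crop shows the key standing upright in the plug, released. One numeric height check and then hand in.

```bash
python3 - <<'E'
from h import *
s=load('s4.png'); g=s['frame'].astype(int); m=(g[:,:,0]>100)&(g[:,:,1]<70)&(g[:,:,2]<70); m[:,:110]=0; m[:,200:]=0; m[:150]=0;m[220:]=0
v,u=np.nonzero(m); print(u.mean(),v.mean(),[px(s,[.506,-.237,z]) for z in (.183,.186,.197)])
r.close_job()
E
```

```text
150.30809859154928 184.8661971830986 [array([150.83439423, 185.01222487]), array([150.59655162, 183.87949874]), array([149.71783041, 179.68864845])]
the job is handed in; nothing more can be done
```

The key is standing upright and released in the plug. The plug has been turned clockwise to its stop, and I handed the job in at about 23 s of the 72 s allowed.

**What I did**
- **Pick-up:** I took the bare steel key with the red crossbar from the grey stand and carried it to the reactor. Entry to the bore took several tries. Vertical force on the tool peaked at about 8 N there, so about 13 N of contact with the key's weight.
- **Finding the socket:** Turning clockwise with about 10 N of press, the key dropped in after roughly 10° of turn. It then bound on the flats while I lowered it, and the force rose to about 14 N (about 19 N of contact). Turning back 4° freed it, and it seated with the TCP at z = 0.187, so the foot was about 58 mm above the table.
- **Tightening:** I turned the plug clockwise until the torque rose from about 0.1 to 1.2 N m with almost no further motion. I then took off the twist and press, opened the fingers and moved up and away.

**Last checks**
- **Scene camera:** the crossbar's centre is at pixel (150.3, 184.9). Fully home predicts (150.8, 185.0), and 3 mm higher predicts (150.6, 183.9), so the key's height fits full depth.
- **Contact:** wrist force was near zero after retreating, and the beaker looks undisturbed. I did not look at the flask or the bottle again at the end, though the arm passed well above both.
- **Checks that failed or were unclear:**
    - The final top view was blocked by the arm, so it could not confirm the key.
    - The plug angle cannot be read directly. That it is at the stop rests on the torque rise and roughly 65° of driven turn.
    - The sideways wrist moments did not agree with the forces, so I did not use them.

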